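# Put a measured washer away in the sample carousel

## Robot

A 6-joint arm with a two-finger parallel gripper is mounted at the origin on a cart in front of the work surface, level with it; the furniture and walls round the work are solid. World frame = base frame: x ahead of the robot, y to its left, z up, the work surface at z = 0. Lengths are in m, angles in degrees, forces in N, time in s.
With the tool pointing down it reaches from about 0.25 to 0.725 m from the base axis. Payload 9.7 kg.
Tool frame: the origin (TCP) lies at the very end of the fingers, on their centre line; the grasp point (between the pads) lies 19 mm behind it; x points along the fingers, y is the direction in which the jaws open and shut, and the axes are right-handed (so a half turn about x gives the same grasp; the last joint's range is limited). The gripper opens to 85 mm and grips with 20 to 120 N. Pads are 22 mm wide; open, the fingers measure 114 mm over their backs; the gripper's body (76 mm by 85 mm) begins 54 mm behind the grasp point. The pads swing forward as they close: fully open they stand 13 mm farther back than shut.
Start: joints at [-75.115, 4.979, 10.078, 95.1, 0, 90], TCP at [0.141, -0.532, 0.231] pointing down, gripper open.
Joint ranges: [-179.16, 179.16], [-48.56, 103.87], [-65.8, 70.77], [-126.05, 130.52], [-82.76, 87.17], [-180, 180]. Speed limits (degrees/s): [127.2, 127.2, 147.25, 180, 180, 180].

## Interface

Orientations are given as [roll, pitch, yaw] about the fixed x, y, z axes, in that order (R = Rz(yaw) Ry(pitch) Rx(roll)).
In Python, from workcell import get_obs, cams, bot gives the robot as it stands.
- The arm moves only by the tool apply_moves, never from a script. Its argument "rows" is a list that holds one entry, the list of rows, each a list of 7 numbers: the shift along the tool's x, y, z in mm, then the turn, a rotation vector about the tool's x, y, z in rad, then the opening, from 0 (shut) to 1 (fully open). A call has 1 to 20 rows; each row is the pose to reach, as a shift and turn from the pose measured when the call began, along the tool's axes at that moment; what a row does not reach only later rows make up. A row lasts 1/10 s, in which the tool goes at most 50 mm and 8.59 degrees, less where a joint would pass 70% of its speed; a pose out of reach is approached as far as the arm can. A call with a gripper value outside its range is refused whole. The fingers move at their own pace and stop on an object; "newtons" is the grip in N (left out, the last holds). Time passes only in rows, so rows that repeat a pose let the fingers close. It gives the time, the measured TCP pose, the force and the opening at its end, in the units of the state.
- get_obs(): the state, without advancing time (a new reading comes with each control period).
- cams.camera(name): name is "side" or "top" or "wrist"; returns a dict with "pixels" (420x560x3 uint8, red, green, blue), "range_z" (420x560 float32, m along the optical axis (not along the pixel's ray), 0 where there is no reading), "fx", "fy", "cx", "cy" (pixels), "eye" and "attitude" of the camera in the world. Camera axes: x right, y up, looking along -z (the intrinsics and any distortion apply to the point x, -y, -z); pixel columns grow to the right and rows downward; lengths in m; the calibration is good to about 2 mm. A picture is of the moment at which its call begins.
- bot.job_done(): hands the job in, once; it reports no verdict.
Trained networks look in a picture, given as the dict that the camera call returned (one of the last four; its "shot" number tells which), for a name from the list of things; names that differ only in an ending like _2 or _b are one class to them, and where a whole thing is asked for, a point or a joint stands for the part that bears it (a point fixed in the world has none). Each returns a list of dicts, best first, with "confidence" (0 to 1); they miss things now and then, are a little off and sometimes report something else, mostly with a low value. They report only what shows in the picture. A call takes as long as a camera call. They do not tell look-alikes from the thing itself.
- cams.find_in(label, picture): "at" ([x, y, z] in m, in world coordinates, good to about 4 mm: the middle of the surface that is visible of it).
The state is a dict: "time": time; "q": joint angles; "qd": joint speeds; "joint_efforts": joint torques, N m; "ee_pos": TCP position; "tcp_rot": TCP orientation; "wrist_force": force on the tool from outside, world axes, zero at the start; "torque": the same for the moment, N m; "opening": finger opening in m.
Only numpy, scipy, OpenCV 4.12 (cv2) and the standard library are available. Lean on these libraries where they do the work, as an engineer would, in place of code of your own. Each camera call takes 0.05 s, during which the arm holds its last target.

## Task

The ground steel washer on the desk has been measured and goes into the round sample carousel: turn the carousel's cover until the opening lines up with the seat that has the red tab, lay the washer flat inside that seat's ring, then turn the cover until its opening is lined up with the grey landing, so that every seat is covered. Do not knock the other things on the desk out of place.

Things in the scene. Friction and masses are not known exactly. Their poses are not given: they have to be found in the camera images.
- tray: Dark round tray of the sample carousel, fixed on the desk, 248 mm across over its flange (6 mm high), with a round wall of 226 mm outer diameter up to 17 mm; origin at the centre of its underside, on the cover's axis, z up, x towards the middle of the grey landing. Places every 72 degrees, counted anticlockwise from above: grey landing at 0, red tab at 72, yellow 144, green 216, blue 288 degrees; the tabs lie on the flange. The green and blue seats already hold a part.
- red_seat (a point): Centre of the red seat, on the tray's pale floor (6 mm above the desk), 64 mm from the carousel's axis. The seat is a raised ring, inner diameter 40 mm, outer 47 mm, 4 mm high, with a bevelled inner edge. The seated washer stands 9 mm above the floor, 2 mm under the cover's underside; a washer lying on the ring blocks the cover. Axes as the tray's.
- landing (a point): Middle of the top of the grey landing, a raised wedge (16.5 mm above the desk) that fills the cover's opening when the carousel is closed; 64 mm from the axis.
- cover (a joint): Angle of the smoke-clear cover about the upright axis through the tray's centre, rad, anticlockwise from above positive: 0 = closed, opening over the grey landing; 1.257 = opening centred on the red seat. Stops at -2.7 and 2.7; it stays where it is left (friction 0.06 N m). The cover is a disc of 225 mm diameter, underside 17 mm and top 20 mm above the desk.
- opening (a point): Middle of the cover's opening, at the cover's top face (20 mm above the desk), 64 mm from the axis; moves with the cover. The opening is a sector 64 degrees wide, from 21 to 107 mm from the axis, edged with a black bead 2 mm high. x points from the axis outwards through the opening.
- knob_grip (a point): Middle of the black bar knob on the cover's axis, 36 mm above the desk; turns with the cover. The bar is 12 mm thick along x (x points towards the opening's middle), 50 mm long along y, and stands from 24 to 48 mm above the desk on a hub of 41 mm diameter (22 mm high) whose 34 mm wide shoulder rises to 27 mm.
- washer_centre (a point): Centre of the loose ground steel washer, 34 mm outer diameter, 9 mm thick, 18 g or so, lying flat on the desk at the start; z is its axis, the centre is 4.5 mm above its underside.
- micrometer: Bystander: blue outside micrometer, 53 x 124 x 18 mm, origin at its underside.
- ring_gauge: Bystander: steel ring gauge, 49 mm diameter, 15 mm high, origin at its underside.
- calculator: Bystander: desk calculator, 140 x 92 x 25 mm, origin at its underside.
- mouse: Bystander: black mouse, 109 x 60 x 41 mm, origin at its underside.
- screwdriver: Bystander: yellow screwdriver, 158 mm long, 16 mm high, origin at its underside.
- eraser: Bystander: blue and white eraser, 46 x 20 x 12 mm, origin at its underside.
Things that resemble listed ones, but are neither listed nor needed, are in the scene too. Leave any purple look-alike of the part that bears washer_centre alone.

How it is judged (in metres and radians):
On the way, in this order (a step that is already met when the one before it is completed fails the run):
1. the cover's opening is lined up with the red seat (within 0.15 rad) and the washer is still outside (value of joint cover between 1.107 and 1.407 rad and horizontal distance between washer_centre and red_seat above 0.05 m), for 0.3 s.
2. the washer lies flat inside the red seat's ring, let go (horizontal distance between washer_centre and red_seat below 0.005 m and z of washer_centre in the frame of red_seat below 0.006 m and angle between the z axis of washer_centre and the z axis of red_seat, either way round below 0.08 rad and contact force between the fingers and washer below 0.05 N), for 0.3 s.
At the end, for the whole second after the job is handed in: The washer lies flat inside the red seat's ring (centre within 5 mm of the seat's, on the floor to within 1.5 mm, level within 0.08 rad), at rest, and the cover stands still with its opening over the grey landing (within 0.12 rad) (value of joint cover between -0.12 and 0.12 rad and velocity of joint cover between -0.02 and 0.02 rad/s and horizontal distance between washer_centre and red_seat below 0.005 m and z of washer_centre in the frame of red_seat below 0.006 m and angle between the z axis of washer_centre and the z axis of red_seat, either way round below 0.08 rad and linear speed of washer below 0.01 m/s); the robot touches nothing.
It fails at once if a bystander (micrometer, ring gauge, calculator, mouse, screwdriver or eraser) is shifted by more than 30 mm (distance of any of micrometer, ring_gauge, calculator, mouse, screwdriver, eraser from where it was at the start of the episode above 0.03 m).
It also fails if it takes over 69 s, if anything falls off the work surface, if the arm or the gripper's body presses on something with over 40 N, if the wrist force passes 120 N, or if a joint passes its speed limit or range.

## Working session

There is one attempt and no reset: what is moved stays moved. The work goes in short steps, Python scripts to look and compute and a tool call to move; the robot and the scene stay as the last step left them, time stands still between calls to the robot, and variables do not carry over. Pictures are saved under pics/ and viewed, and the job is handed in when it is done.

Besides the shell and the picture viewer there is one more tool, called after "Call:" as name(argument=value, ...) on one line, values as JSON. apply_moves: Moves the arm, as the interface text tells. Its arguments: {"type":"object","properties":{"rows":{"type":"array"},"newtons":{"type":"number"}},"required":["rows"]}

```bash
mkdir -p pics; ls
cat > h.py <<'E'
import numpy as np, cv2, json
from workcell import get_obs, cams, bot
def shot(n,f):
    p=cams.camera(n); cv2.imwrite('pics/'+f,cv2.cvtColor(p['pixels'],cv2.COLOR_RGB2BGR)); return p
E
python3 - <<'E'
from h import *
o=get_obs(); print(o)
for n in ['top','side']:
    p=shot(n,n+'0.png')
    print(n,p['fx'],p['fy'],p['cx'],p['cy'],p['eye'],p['attitude'],[k for k in p])
    for l in ['tray','washer_centre','knob_grip','opening','landing','red_seat','cover','micrometer','ring_gauge','calculator','mouse','screwdriver','eraser']:
        try:
            r=cams.find_in(l,p); print(l,[(np.round(d['at'],3).tolist(),round(d['confidence'],2)) for d in r])
        except Exception as e: print(l,e)
E
```

```text
pics
{'time': 0.0, 'q': array([-7.51135574e+01,  5.01066430e+00,  1.00354548e+01,  9.51005505e+01,
       -1.04426809e-03,  9.00018465e+01]), 'qd': array([ 0.00839214,  0.01382595, -0.01019324,  0.04738794, -0.02835135,
        0.01443081]), 'joint_efforts': array([-7.45528978e-04, -5.20382380e+01,  4.64808726e+01,  1.61943136e-02,
       -1.62482429e-04, -1.76068227e-05]), 'ee_pos': array([ 0.14123282, -0.53131808,  0.23059622]), 'tcp_rot': array([-89.20844481,  89.9242328 , 105.67615191]), 'wrist_force': array([1.51322036, 0.45053788, 0.61364403]), 'torque': array([-0.00639316,  0.002634  , -0.05304744]), 'opening': 0.08557850558071452}
top 394.7916674317596 394.7916674317596 285.1518160596027 208.198829596929 [0.39832199 0.0630382  1.08179752] [  6.63862141  -0.39079127 -91.61018453] ['pixels', 'range_z', 'fx', 'fy', 'cx', 'cy', 'eye', 'attitude', 'shot']
tray [([0.562, -0.022, 0.022], 0.77)]
washer_centre [([0.457, 0.194, 0.006], 0.5), ([0.432, 0.264, 0.007], 0.4)]
knob_grip [([0.575, -0.037, 0.022], 0.87)]
opening [([0.576, -0.035, 0.02], 0.58), ([0.64, 0.319, 0.017], 0.2)]
land
[... 573 characters left out ...]
584 -170.98246326] ['pixels', 'range_z', 'fx', 'fy', 'cx', 'cy', 'eye', 'attitude', 'shot']
tray []
washer_centre [([0.458, 0.2, 0.011], 0.68), ([0.505, 0.262, 0.007], 0.44), ([0.432, 0.27, 0.014], 0.42)]
knob_grip [([0.577, -0.024, 0.022], 0.71), ([0.697, -0.276, 0.025], 0.32), ([0.564, -0.003, 0.023], 0.29)]
opening [([0.579, -0.022, 0.019], 0.63)]
landing []
red_seat [([0.565, -0.001, 0.021], 0.57), ([0.578, -0.021, 0.019], 0.53)]
cover [([0.576, -0.021, 0.024], 0.76)]
micrometer []
ring_gauge [([0.401, -0.221, 0.014], 0.55), ([0.472, -0.307, 0.018], 0.21)]
calculator [([0.474, -0.305, 0.018], 0.72)]
mouse []
screwdriver [([0.638, 0.31, 0.01], 0.64)]
eraser [([0.366, 0.165, 0.015], 0.61)]
```

View pics/top0.png

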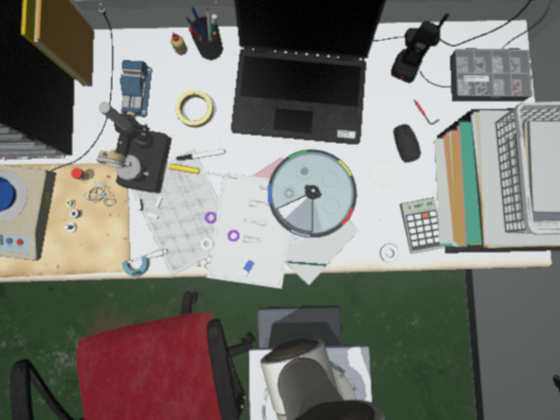

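View pics/side0.png

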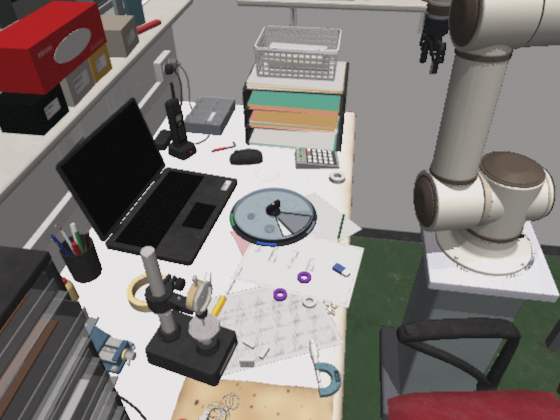

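Run:
```python
import cv2
a=cv2.imread('pics/top0.png')
cv2.imwrite('pics/c1.png',cv2.resize(a[140:250,255:370],None,fx=5,fy=5,interpolation=cv2.INTER_CUBIC))
cv2.imwrite('pics/c2.png',cv2.resize(a[195:285,120:275],None,fx=5,fy=5,interpolation=cv2.INTER_CUBIC))
b=cv2.imread('pics/side0.png')
cv2.imwrite('pics/c3.png',cv2.resize(b[180:350,220:370],None,fx=3.5,fy=3.5,interpolation=cv2.INTER_CUBIC))
```

```text
(no output)
```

View pics/c1.png

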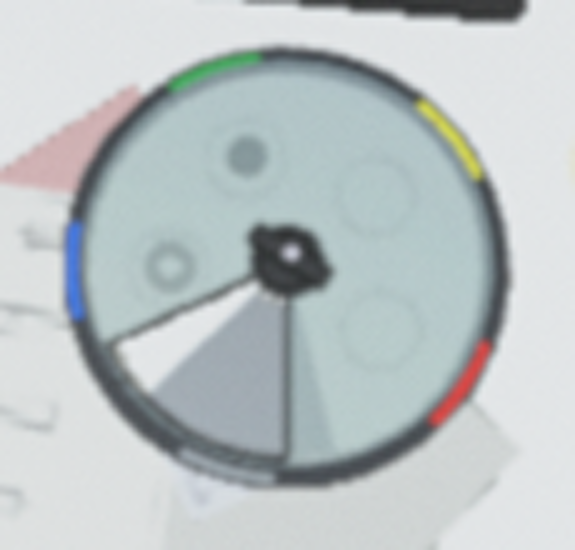

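View pics/c2.png

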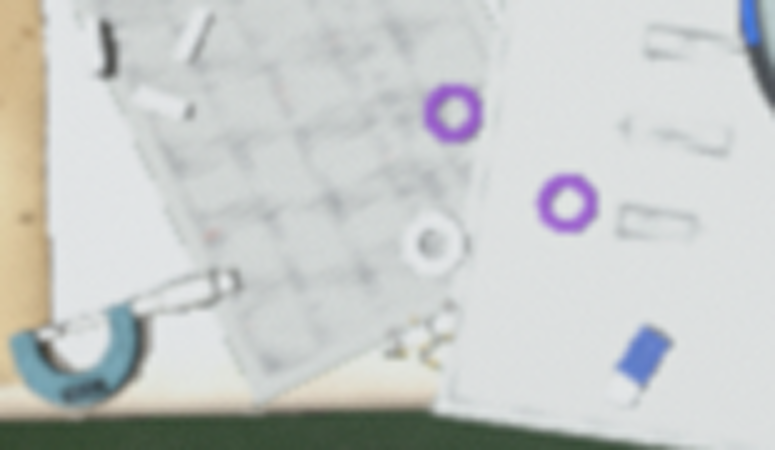

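View pics/c3.png

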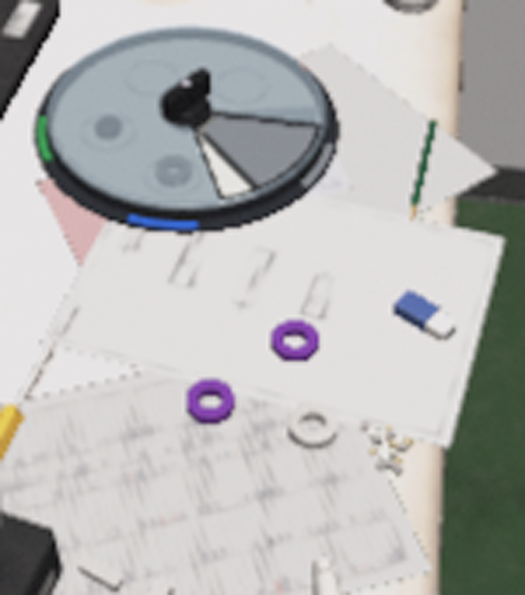

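```bash
cat >> h.py <<'E'
from scipy.spatial.transform import Rotation as R
from scipy.optimize import least_squares
def RM(p): return R.from_euler('xyz',p['attitude'],degrees=True).as_matrix()
def toW(p,uv,z):
    uv=np.atleast_2d(uv).astype(float)
    d=np.c_[(uv[:,0]-p['cx'])/p['fx'],-(uv[:,1]-p['cy'])/p['fy'],-np.ones(len(uv))]@RM(p).T
    t=(z-p['eye'][2])/d[:,2]
    return p['eye']+d*t[:,None]
def toP(p,X):
    c=(np.atleast_2d(X)-p['eye'])@RM(p)
    return np.c_[p['cx']+p['fx']*c[:,0]/-c[:,2], p['cy']-p['fy']*c[:,1]/-c[:,2]]
E
python3 - <<'E'
from h import *
p=cams.camera('top'); im=p['pixels']; hsv=cv2.cvtColor(im,cv2.COLOR_RGB2HSV)
# tabs in crop
H,S,V=[hsv[...,i].astype(int) for i in range(3)]
roi=np.zeros(H.shape,bool); roi[145:245,262:362]=1
for n,m in {'red':((H<8)|(H>172))&(S>120),'yel':(H>22)&(H<35)&(S>110),'grn':(H>40)&(H<80)&(S>90),'blu':(H>100)&(H<125)&(S>120)}.items():
    v,u=np.nonzero(m&roi); 
    W=toW(p,np.c_[u,v],0.006); print(n,len(u),u.mean(),v.mean(),W.mean(0).round(4))
# dark flange ring fit at z=.006 outer
uv=[]
c=np.array([313.,192.])
for a in np.arange(0,360,4):
    d=np.array([np.cos(np.radians(a)),np.sin(np.radians(a))])
    r=np.arange(36,54,.25); pts=c+r[:,None]*d
    g=cv2.remap(im.max(2).astype(np.float32),pts[:,0].astype(np.float32)[None],pts[:,1].astype(np.float32)[None],1)[0]
    gr=np.gradient(g); k=np.argmax(gr); uv.append(pts[k])
W=toW(p,uv,0.006)
f=lambda q: np.hypot(W[:,0]-q[0],W[:,1]-q[1])-q[2]
s=least_squares(f,[.56,-.02,.124],loss='soft_l1',f_scale=.002); print(s.x,np.abs(s.fun).mean())
print('bbox edges',np.round(s.x,4))
c0=s.x
for z,pts in [(0.006,[[0,0]])]:
    pass
# washer
v,u=np.mgrid[225:262,190:225]
print(im[235:253,197:217].max(2))
rz=p['range_z']; print((p['eye'][2]-rz[238:250:2,200:214:2]).round(3))
# opening corners from crop1 (x5, off 255,140)
for q in [(108,343),(287,458),(289,298),(255,280)]:
    print(q,toW(p,[255+q[0]/5,140+q[1]/5],0.021))
print('tabs grey',toW(p,[255+228/5,140+465/5],0.006))
print('knob ends',toW(p,[[255+257/5,140+237/5],[255+324/5,140+272/5]],0.048))
E
```

```text
red 44 347.0 216.54545454545453 [ 0.4957 -0.1166  0.006 ]
yel 30 345.23333333333335 167.5 [ 0.6326 -0.118   0.006 ]
grn 39 297.02564102564105 153.56410256410257 [0.6757 0.0148 0.006 ]
blu 43 269.5581395348837 193.90697674418604 [0.5641 0.094  0.006 ]
[ 0.56462169 -0.02259515  0.12301517] 0.0018543914938140618
bbox edges [ 0.5646 -0.0226  0.123 ]
[[210 208 207 206 208 207 207 210 210 205 202 203 207 211 214 215 219 223
  222 220]
 [212 213 211 211 208 206 207 213 215 210 205 203 204 207 213 214 221 223
  223 222]
 [214 214 213 210 209 206 213 218 220 221 218 211 202 202 209 217 221 223
  222 223]
 [213 214 214 213 210 210 218 226 227 228 228 222 210 202 206 215 223 224
  223 223]
 [215 213 213 212 215 219 223 228 229 229 230 229 225 219 207 210 221 222
  223 223]
 [213 213 214 215 221 227 228 223 216 218 224 226 228 228 216 206 219 221
  221 223]
 [213 213 212 215 225 229 224 206 187 192 211 219 223 228 223 210 210 218
  219 222]
 [210 208 209 218 226 229 214 184 188 196 205 209 219 227 227 208 192 210
  219 223]
 [204 204 206 217 226 228 204 168 185 195 198 204 218 228 228 207 186 20
[... 686 characters left out ...]
4 224]
 [209 210 213 214 213 212 213 212 213 213 212 211 212 220 223 222 222 223
  224 224]]
[[0.006 0.005 0.011 0.011 0.011 0.006 0.004]
 [0.006 0.013 0.016 0.015 0.011 0.01  0.006]
 [0.004 0.011 0.01  0.003 0.009 0.013 0.016]
 [0.005 0.016 0.005 0.004 0.005 0.016 0.016]
 [0.007 0.012 0.014 0.007 0.008 0.016 0.014]
 [0.005 0.008 0.017 0.013 0.014 0.014 0.007]]
(108, 343) [[0.52107565 0.07548701 0.021     ]]
(287, 458) [[ 0.45623614 -0.01909938  0.021     ]]
(289, 298) [[ 0.5429674  -0.02331706  0.021     ]]
(255, 280) [[ 0.55333147 -0.00520338  0.021     ]]
tabs grey [[0.45413532 0.0120264  0.006     ]]
knob ends [[ 0.57240214 -0.00531659  0.048     ]
 [ 0.55267497 -0.04016572  0.048     ]]
```

```bash
cat >> h.py <<'E'
def goal(jaw):  # jaw dir world deg, tool x down
    y=np.array([np.cos(np.radians(jaw)),np.sin(np.radians(jaw)),0]); x=np.array([0,0,-1.]); return np.c_[x,y,np.cross(x,y)]
def plan(pos,jaw,o=None):
    o=o or get_obs(); T=R.from_euler('xyz',o['tcp_rot'],degrees=True).as_matrix()
    jd=np.degrees(np.arctan2(T[1,1],T[0,1]))
    s=T.T@(np.array(pos)-o['ee_pos'])*1000
    w=R.from_matrix(T.T@goal(jaw)).as_rotvec()
    print('jawdir now',jd.round(2),'shift',s.round(1),'turn',w.round(4),'q',o['q'].round(1)); return s,w
E
python3 - <<'E'
from h import *
plan([.5646,-.0226,.2],146);plan([.5646,-.0226,.2],-34)
p=shot('wrist','w0.png'); print(p['eye'],p['attitude'],p['fx'])
E
```

```text
jawdir now -75.12 shift [  31.3 -383.1 -539.8] turn [2.424 0.    0.   ] q [-75.1   5.   10.1  95.1  -0.   90. ]
jawdir now -75.12 shift [  31.3 -383.1 -539.8] turn [-0.7176 -0.      0.    ] q [-75.1   5.   10.1  95.1  -0.   90. ]
[ 0.21525542 -0.51170683  0.37402262] [-1.73606781e+01  1.20632104e-02 -7.51307554e+01] 341.9281990679351
```

Call:
apply_moves(rows=[[[20,-383,-540,-0.718,0,0,1],[20,-383,-540,-0.718,0,0,1],[20,-383,-540,-0.718,0,0,1],[20,-383,-540,-0.718,0,0,1],[20,-383,-540,-0.718,0,0,1],[20,-383,-540,-0.718,0,0,1],[20,-383,-540,-0.718,0,0,1],[20,-383,-540,-0.718,0,0,1],[20,-383,-540,-0.718,0,0,1],[20,-383,-540,-0.718,0,0,1],[20,-383,-540,-0.718,0,0,1],[20,-383,-540,-0.718,0,0,1],[20,-383,-540,-0.718,0,0,1],[20,-383,-540,-0.718,0,0,1],[20,-383,-540,-0.718,0,0,1],[20,-383,-540,-0.718,0,0,1],[20,-383,-540,-0.718,0,0,1],[20,-383,-540,-0.718,0,0,1]]], newtons=30)

```text
time: 3.3
ee_pos: [0.5643, -0.0239, 0.2118]
tcp_rot: [113.1, 90.0, -11.0]
wrist_force: [0.5, 0.1, -0.4]
opening: 0.0851
```

Run:
```python
from h import *
plan([.5646,-.0226,.2],-34)
p=shot('wrist','w1.png'); print(p['eye'],p['attitude'],p['fx'])
print(toP(p,[[.5646,-.0226,.048],[.5646,-.0226,.02]]))
for l in ['knob_grip','opening']:
    print(l,[(np.round(d['at'],3).tolist(),round(d['confidence'],2)) for d in cams.find_in(l,p)])
np.savez('w1.npz',**{k:p[k] for k in ['pixels','range_z','fx','fy','cx','cy','eye','attitude']})
```

```text
jawdir now -34.07 shift [11.8 -0.5 -1.2] turn [-0.0013 -0.0003 -0.0007] q [ -2.4   6.6   9.7  93.   -0.  121.7]
[0.6069988  0.03982552 0.35458364] [-17.35888608  -0.08784608 -34.08893668] 341.9281990679351
[[279.43500336 187.8004144 ]
 [279.4425516  181.09414816]]
knob_grip [([0.584, -0.03, 0.018], 0.7)]
opening [([0.582, -0.022, 0.021], 0.91)]
```

View pics/w1.png

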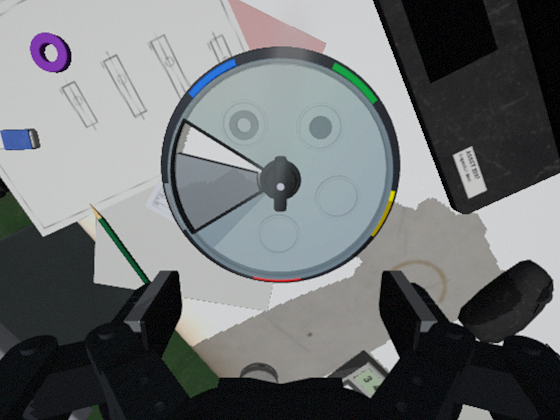

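Run:
```python
from h import *
p=dict(np.load('w1.npz')); im=p['pixels']
hsv=cv2.cvtColor(im,cv2.COLOR_RGB2HSV); H,S,V=[hsv[...,i].astype(int) for i in range(3)]
# project model circle r=.124 z=.006 & r .113 z=.017
uv=[];g0=im.max(2).astype(np.float32)
C=np.array([.5646,-.0226])
for a in np.arange(0,360,3):
    A=np.radians(a); r=np.arange(.117,.132,.0002)
    X=np.c_[C[0]+r*np.cos(A),C[1]+r*np.sin(A),0*r+.006]; q=toP(p,X).astype(np.float32)
    g=cv2.remap(g0,q[:,0][None],q[:,1][None],1)[0]
    gr=np.gradient(cv2.GaussianBlur(g[None],(1,1),0)[0]); k=np.argmax(gr)
    if gr[k]>2: uv.append(X[k])
W=np.array(uv)
s=least_squares(lambda q:np.hypot(W[:,0]-q[0],W[:,1]-q[1])-q[2],[.56,-.02,.124],loss='soft_l1',f_scale=.001); print(len(W),s.x,np.abs(s.fun).mean())
c=s.x[:2]
for n,m,off in [('red',((H<8)|(H>172))&(S>120),72),('yel',(H>22)&(H<35)&(S>110),144),('grn',(H>40)&(H<80)&(S>90),216),('blu',(H>100)&(H<125)&(S>120),288)]:
    roi=np.zeros(m.shape,bool); roi[40:285,155:405]=1
    v,u=np.nonzero(m&roi); Wt=toW(p,np.c_[u,v],.006)[:,:2]-c
    k=(np.hypot(*Wt.T)>.105); a=np.degrees(np.arctan2(*Wt[k].sum(0)[::-1])); print(n,k.sum(),Wt[k].mean(0),(a-off)%360)
print('opening corners',[(np.degrees(np.arctan2(*(w[:2]-c)[::-1])).round(1),np.hypot(*(w[:2]-c)).round(4)) for w in toW(p,[[185,122],[194,232]],.022)])
print('knob',toW(p,[[280,157],[280,211],[280.5,184]],.048)[:,:2]-c)
a=im[145:225,245:315];cv2.imwrite('pics/c4.png',cv2.resize(cv2.cvtColor(a,cv2.COLOR_RGB2BGR),None,fx=7,fy=7,interpolation=cv2.INTER_CUBIC))
```

```text
120 [ 0.56627529 -0.02146803  0.12326272] 0.00024664054551346037
red 120 [-0.06506319 -0.09147319] 162.57645926118215
yel 217 [ 0.07174168 -0.09394976] 163.36598574767248
grn 520 [0.10494236 0.03111802] 160.51639861648653
blu 527 [-0.00263435  0.10417294] 163.4485982115819
opening corners [(np.float64(114.2), np.float64(0.1056)), (np.float64(177.7), np.float64(0.1055))]
knob [[ 0.01467192  0.02209017]
 [-0.01382548 -0.02001143]
 [ 0.00114735  0.00128987]]
```

View pics/c4.png

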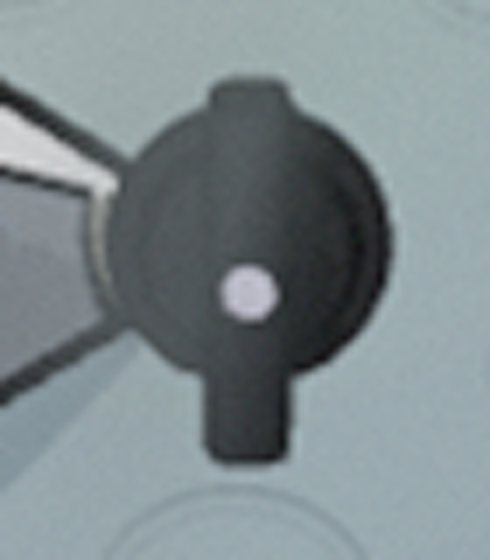

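Run:
```python
from h import *
plan([.566,-.0217,.030],-34)
```

```text
jawdir now -34.04 shift [181.7   0.2  -2.2] turn [-0.0008 -0.0003 -0.0005] q [ -2.4   6.6   9.7  93.   -0.  121.7]
```

Call:
apply_moves(rows=[[[45,0,-2.2,0,0,0,0.5],[90,0,-2.2,0,0,0,0.5],[130,0,-2.2,0,0,0,0.5],[160,0,-2.2,0,0,0,0.5],[175,0,-2.2,0,0,0,0.5],[182,0,-2.2,0,0,0,0.5],[182,0,-2.2,0,0,0,0.5],[182,0,-2.2,0,0,0,0.5],[182,0,-2.2,0,0,0,0.2],[182,0,-2.2,0,0,0,0.2],[182,0,-2.2,0,0,0,0.2]]], newtons=25)

```text
time: 4.55
ee_pos: [0.5662, -0.0216, 0.0303]
tcp_rot: [122.8, 89.9, -1.3]
wrist_force: [0.7, -0.1, 1.1]
opening: 0.017
```

Run:
```python
from h import *
p=shot('wrist','w2.png'); o=get_obs(); print(o['ee_pos'],o['wrist_force'],o['opening'],o['time'])
```

```text
[ 0.56606511 -0.0215889   0.03014143] [0.1783756  0.41315187 0.75179097] 0.01692137025224342 4.6
```

View pics/w2.png

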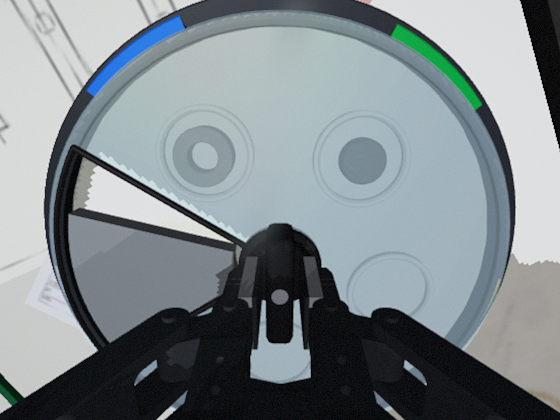

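Call:
apply_moves(rows=[[[0,0,0,0,0,0,0],[0,0,0,0,0,0,0],[0,0,0,0,0,0,0],[0,0,0,0,0,0,0]]], newtons=25)

```text
time: 5.0
ee_pos: [0.566, -0.0215, 0.0302]
tcp_rot: [125.8, 89.9, 1.7]
wrist_force: [-3.2, 1.5, 1.5]
opening: 0.0112
```

Call:
apply_moves(rows=[[[0,0,0,-0.05,0,0,0],[0,0,0,-0.13,0,0,0],[0,0,0,-0.23,0,0,0],[0,0,0,-0.33,0,0,0],[0,0,0,-0.43,0,0,0],[0,0,0,-0.53,0,0,0],[0,0,0,-0.63,0,0,0],[0,0,0,-0.73,0,0,0],[0,0,0,-0.83,0,0,0],[0,0,0,-0.93,0,0,0]]], newtons=25)

```text
time: 6.0
ee_pos: [0.5654, -0.0214, 0.0302]
tcp_rot: [167.1, 90.0, 96.6]
wrist_force: [-4.2, 0.6, 3.1]
opening: 0.0115
```

Run:
```python
from h import *
p=shot('wrist','w3.png'); o=get_obs(); print(o['ee_pos'],o['wrist_force'],o['torque'],o['opening'],o['time']); plan([.566,-.0217,.030],54.4)
```

```text
[ 0.56539814 -0.02141782  0.03018734] [-5.12625222  0.45744662  3.57831279] [0.23888918 0.96831505 0.11245954] 0.01143252793897054 6.05
jawdir now 19.82 shift [0.2 0.5 0.5] turn [-6.036e-01 -2.000e-04 -1.000e-04] q [-2.2  8.1 -8.8 73.1  0.  68. ]
```

View pics/w3.png

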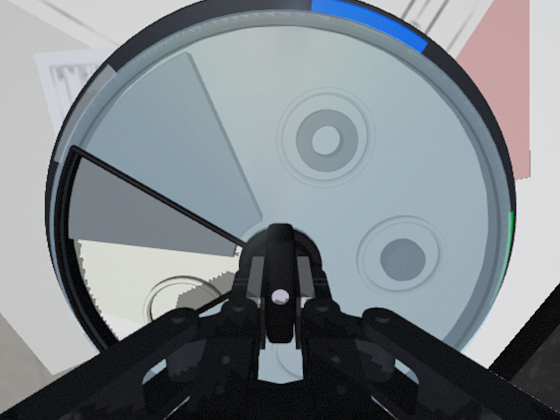

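Call:
apply_moves(rows=[[[0,0,0,-0.08,0,0,0],[0,0,0,-0.18,0,0,0],[0,0,0,-0.28,0,0,0],[0,0,0,-0.38,0,0,0],[0,0,0,-0.48,0,0,0],[0,0,0,-0.56,0,0,0],[0,0,0,-0.604,0,0,0],[0,0,0,-0.604,0,0,0],[0,0,0,-0.604,0,0,0],[0,0,0,-0.604,0,0,0.25],[0,0,0,-0.604,0,0,0.3],[0,0,0,-0.604,0,0,0.5],[0,0,0,-0.604,0,0,0.5],[-30,0,0,-0.604,0,0,0.5],[-80,0,0,-0.604,0,0,0.5],[-130,0,0,-0.604,0,0,0.5],[-170,0,0,-0.604,0,0,0.5],[-180,0,0,-0.604,0,0,0.5],[-180,0,0,-0.604,0,0,0.5],[-180,0,0,-0.604,0,0,0.5]]], newtons=25)

```text
time: 8.05
ee_pos: [0.5652, -0.0215, 0.2087]
tcp_rot: [-154.7, 89.9, 169.7]
wrist_force: [-0.5, -0.2, -1.0]
opening: 0.0424
```

```bash
cat >> h.py <<'E'
def ring(p,c0,r0,z,span=.008,sign=1,n=120,th=2):
    g0=p['pixels'].max(2).astype(np.float32); out=[]
    for A in np.linspace(0,2*np.pi,n,endpoint=False):
        r=np.arange(r0-span,r0+span,.0002); X=np.c_[c0[0]+r*np.cos(A),c0[1]+r*np.sin(A),0*r+z]; q=toP(p,X).astype(np.float32)
        if q.min()<1 or q[:,0].max()>558 or q[:,1].max()>418: continue
        g=cv2.remap(g0,q[:,0][None],q[:,1][None],1)[0]; gr=sign*np.gradient(g); k=np.argmax(gr)
        if gr[k]>th: out.append(X[k])
    W=np.array(out); s=least_squares(lambda q:np.hypot(W[:,0]-q[0],W[:,1]-q[1])-q[2],[*c0,r0],loss='soft_l1',f_scale=.0007)
    return s.x,np.abs(s.fun).mean(),len(W)
def save(p,f): np.savez(f,**{k:p[k] for k in ['pixels','range_z','fx','fy','cx','cy','eye','attitude']})
E
python3 - <<'E'
from h import *
p=shot('wrist','w4.png'); save(p,'w4.npz'); o=get_obs(); print(o['ee_pos'],o['wrist_force'],o['torque'],o['opening'],o['time']); 
print(ring(p,[.566,-.0217],.124,.006))
plan([.432,.264,.10],54.4)
E
```

```text
[ 0.5648941  -0.02145595  0.20813964] [-0.35497235 -0.34285918 -0.59327791] [-0.03478207  0.00406004  0.00974472] 0.042479657368617696 8.1
(array([ 0.56590571, -0.02168226,  0.12338597]), np.float64(0.0003149166314036075), 114)
jawdir now 54.42 shift [ 108.6  155.  -273.9] turn [ 0.0003 -0.0024  0.0013] q [-2.2  6.8  9.5 92.8  0.  33.4]
```

View pics/w4.png

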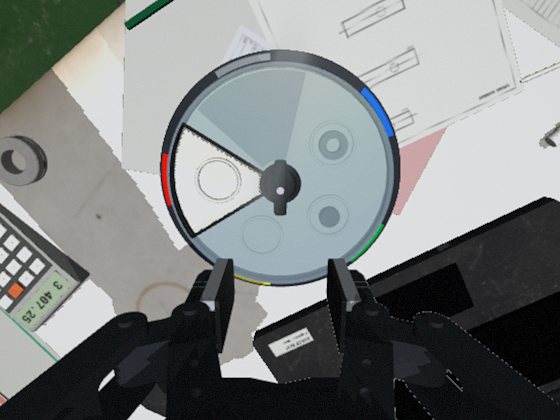

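Run:
```python
from h import *
p=dict(np.load('w4.npz')); c=np.array([.566,-.0216])
a=p['pixels'][110:250,160:300];cv2.imwrite('pics/c5.png',cv2.resize(cv2.cvtColor(a,cv2.COLOR_RGB2BGR),None,fx=4,fy=4,interpolation=cv2.INTER_CUBIC))
print([(np.degrees(np.arctan2(*(w[:2]-c)[::-1])).round(1)%360,np.hypot(*(w[:2]-c)).round(4)) for w in toW(p,[[184,125],[195,235]],.021)])
im=p['pixels'];hsv=cv2.cvtColor(im,cv2.COLOR_RGB2HSV); H,S,V=[hsv[...,i].astype(int) for i in range(3)]
for n,m,off in [('red',((H<8)|(H>172))&(S>120),72),('yel',(H>22)&(H<35)&(S>110),144),('grn',(H>40)&(H<80)&(S>90),216),('blu',(H>100)&(H<125)&(S>120),288)]:
    v,u=np.nonzero(m); Wt=toW(p,np.c_[u,v],.006)[:,:2]-c
    r=np.hypot(*Wt.T);k=(r>.113)&(r<.128); 
    a=np.degrees(np.arctan2(*Wt[k].sum(0)[::-1])); print(n,k.sum(),(a-off)%360)
s=c+.064*np.array([np.cos(np.radians(234.3)),np.sin(np.radians(234.3))]); print(s,toP(p,[*s,.006]),toP(p,[*s,.010]))
for r in (.0235,.020): print(r,ring(p,s,r,.010,span=.0025,sign=-1 if r>.021 else 1,th=1), ring(p,s,r,.010,span=.0025,sign=1 if r>.021 else -1,th=1))
```

```text
[(np.float64(202.4), np.float64(0.1066)), (np.float64(266.2), np.float64(0.1039))]
red 301 161.65624906099993
yel 87 166.07922437409155
grn 188 161.78808633317104
blu 452 161.36583030350224
[ 0.52865336 -0.07357335] [[218.06279947 180.14408756]] [[217.38711038 181.0025432 ]]
0.0235 (array([ 0.52820496, -0.07308037,  0.02260514]), np.float64(0.00017383775073889486), 116) (array([ 0.52909949, -0.07193306,  0.02263244]), np.float64(0.0009794575950316145), 120)
0.02 (array([ 0.52800584, -0.07282702,  0.02088011]), np.float64(0.00019790512522258643), 120) (array([ 0.52797305, -0.07255039,  0.01923319]), np.float64(0.00035670754139589084), 120)
```

View pics/c5.png

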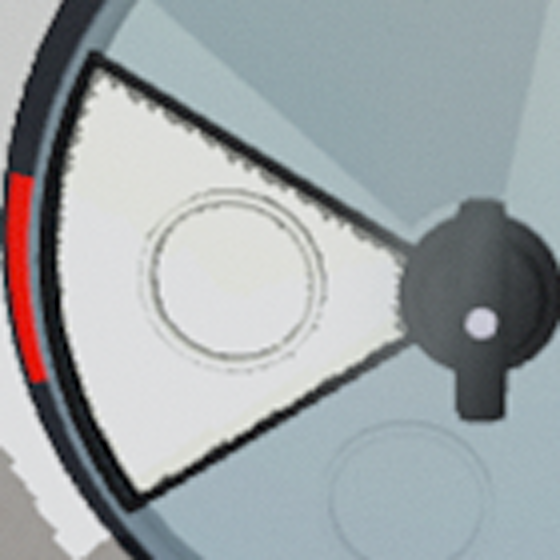

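Call:
apply_moves(rows=[[[0,155,-274,0,0,0,0.7],[0,155,-274,0,0,0,0.7],[0,155,-274,0,0,0,0.7],[0,155,-274,0,0,0,0.7],[0,155,-274,0,0,0,0.7],[0,155,-274,0,0,0,0.7],[0,155,-274,0,0,0,0.7],[0,155,-274,0,0,0,0.7],[20,155,-274,0,0,0,0.7],[50,155,-274,0,0,0,0.7],[70,155,-274,0,0,0,0.7],[70,155,-274,0,0,0,0.7],[70,155,-274,0,0,0,0.7]]])

```text
time: 9.4
ee_pos: [0.4323, 0.263, 0.1385]
tcp_rot: [-137.6, 89.8, -173.2]
wrist_force: [-0.7, 0.3, 0.4]
opening: 0.0598
```

Run:
```python
from h import *
p=shot('wrist','w5.png'); save(p,'w5.npz'); o=get_obs(); print(o['ee_pos'],o['wrist_force'],o['opening'],o['time']); 
print([(np.round(d['at'],4).tolist(),round(d['confidence'],2)) for d in cams.find_in('washer_centre',p)])
plan([.432,.264,.05],54.4); print(toP(p,[.432,.264,.009]))
```

```text
[0.43265248 0.26344581 0.13935774] [-0.74598958 -0.44933778  0.92124851] 0.05989829406521462 9.45
[([0.5009, 0.2589, 0.0099], 0.86), ([0.4558, 0.1971, 0.0084], 0.74), ([0.4335, 0.2758, 0.0059], 0.63)]
jawdir now 54.37 shift [89.7 -0.2 -0.6] turn [-0.0005 -0.0018  0.0002] q [31.3 -1.7 -6.9 84.9  0.1 66.9]
[[280.7805195  198.01019134]]
```

View pics/w5.png

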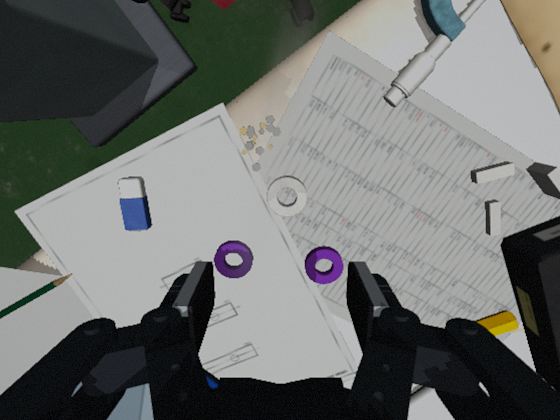

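Run:
```python
from h import *
p=dict(np.load('w5.npz')); 
a=p['pixels'][155:240,245:330];cv2.imwrite('pics/c6.png',cv2.resize(cv2.cvtColor(a,cv2.COLOR_RGB2BGR),None,fx=7,fy=7,interpolation=cv2.INTER_CUBIC))
w=toW(p,[287,196],.009)[0]; print(w)
for sg in (1,-1):print(ring(p,w[:2],.017,.009,span=.003,sign=sg,th=1))
for sg in (1,-1):print('in',ring(p,w[:2],.0095,.009,span=.004,sign=sg,th=1))
```

```text
[0.43359256 0.26917152 0.009     ]
(array([0.43414084, 0.26866652, 0.01789113]), np.float64(0.0004516332964808064), 97)
(array([0.43387788, 0.2683975 , 0.0165092 ]), np.float64(0.0004757319288730486), 120)
in (array([0.43374102, 0.26866513, 0.00842948]), np.float64(0.00018756319007698857), 120)
in (array([0.4336222 , 0.26892134, 0.00691988]), np.float64(0.000489945034340702), 105)
```

View pics/c6.png

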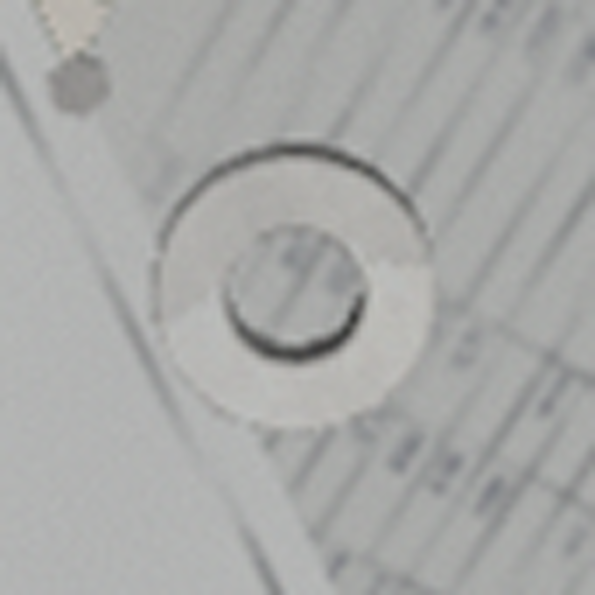

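Run:
```python
from h import *
plan([.4338,.2686,.004],54.4)
```

```text
jawdir now 54.37 shift [135.7   4.6  -1.7] turn [-0.0005 -0.0018  0.0002] q [31.3 -1.7 -6.9 84.9  0.1 66.9]
```

Call:
apply_moves(rows=[[[40,4.6,-1.7,0,-0.002,0,0.6],[80,4.6,-1.7,0,-0.002,0,0.6],[105,4.6,-1.7,0,-0.002,0,0.6],[120,4.6,-1.7,0,-0.002,0,0.6],[120,4.6,-1.7,0,-0.002,0,0.6],[120,4.6,-1.7,0,-0.002,0,0.6]]])

```text
time: 10.1
ee_pos: [0.4347, 0.269, 0.0213]
tcp_rot: [58.2, 89.9, 22.6]
wrist_force: [0.5, 0.8, 0.8]
opening: 0.0509
```

Run:
```python
from h import *
p=shot('wrist','w6.png'); save(p,'w6.npz'); o=get_obs(); print(o['ee_pos'],o['wrist_force'],o['opening'],o['time']); 
plan([.4338,.2686,.004],54.4); print(toP(p,[.4338,.2686,.009]))
```

```text
[0.43490741 0.26913892 0.02164899] [ 0.57680117 -0.82245247  0.52194306] 0.05109381326904544 10.15
jawdir now 54.37 shift [17.6 -1.1 -0.6] turn [-0.0006  0.0012 -0.0022] q [ 31.8   0.9 -17.5  71.5  -0.   67.4]
[[277.94251648 261.34621892]]
```

View pics/w6.png

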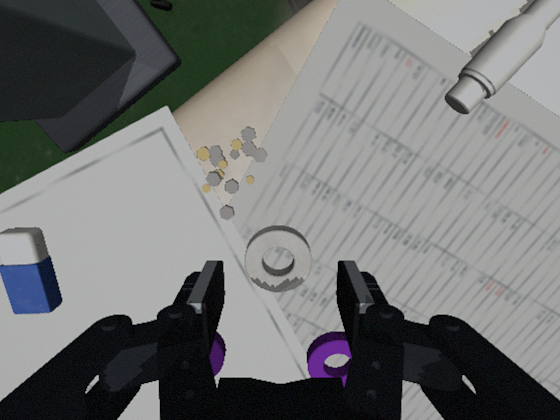

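Call:
apply_moves(rows=[[[6,-1.1,-0.6,0,0,-0.002,0.6],[12,-1.1,-0.6,0,0,-0.002,0.6],[16,-1.1,-0.6,0,0,-0.002,0.6],[17.6,-1.1,-0.6,0,0,-0.002,0.6],[17.6,-1.1,-0.6,0,0,-0.002,0.6],[17.6,-1.1,-0.6,0,0,-0.002,0.6],[17.6,-1.1,-0.6,0,0,-0.002,0.45],[17.6,-1.1,-0.6,0,0,-0.002,0.45]]], newtons=30)

```text
time: 10.95
ee_pos: [0.434, 0.2687, 0.0043]
tcp_rot: [22.4, 89.9, -13.3]
wrist_force: [-0.7, 0.2, -0.9]
opening: 0.0384
```

Run:
```python
from h import *
p=shot('wrist','w7.png'); save(p,'w7.npz'); o=get_obs(); print(o['ee_pos'],o['wrist_force'],o['opening'],o['time']); 
plan([.4338,.2686,.004],54.4); print(toP(p,[.4338,.2686,.009]),ring(p,[.4338,.2686],.017,.009,span=.003,sign=-1,th=1))
a=p['pixels'][200:360,180:380];cv2.imwrite('pics/c7.png',cv2.resize(cv2.cvtColor(a,cv2.COLOR_RGB2BGR),None,fx=3.5,fy=3.5,interpolation=cv2.INTER_CUBIC))
```

```text
[0.43392388 0.26869418 0.0042114 ] [ 0.02617004 -0.66897071  0.72227699] 0.03876205947859654 11.0
jawdir now 54.37 shift [ 0.2 -0.1 -0. ] turn [-0.0006  0.0013 -0.0005] q [ 31.8   1.5 -18.8  69.6  -0.1  67.4]
[[279.30374333 279.12544078]] (array([0.4338278 , 0.26831082, 0.01720458]), np.float64(0.0011218825743526547), 113)
```

View pics/c7.png

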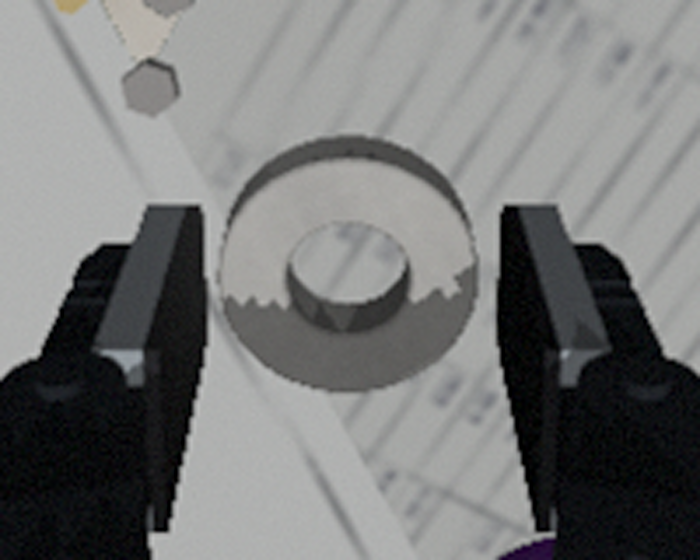

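Call:
apply_moves(rows=[[[0,0,0,0,0,0,0.2],[0,0,0,0,0,0,0.2],[0,0,0,0,0,0,0.2],[0,0,0,0,0,0,0.2],[0,0,0,0,0,0,0.2]]], newtons=40)

```text
time: 11.5
ee_pos: [0.4341, 0.2689, 0.0045]
tcp_rot: [35.6, 89.9, -0.0]
wrist_force: [0.2, 0.1, 6.3]
opening: 0.0302
```

Call:
apply_moves(rows=[[[-5,0,0,0,0,0,0.2],[-20,0,0,0,0,0,0.2],[-50,0,0,0,0,0,0.2],[-80,0,0,0,0,0,0.2],[-100,0,0,0,0,0,0.2],[-100,0,0,0,0,0,0.2],[-100,0,0,0,0,0,0.2]]], newtons=40)

```text
time: 12.2
ee_pos: [0.4341, 0.2689, 0.105]
tcp_rot: [44.2, 89.9, 8.5]
wrist_force: [0.3, 0.5, -0.4]
opening: 0.0305
```

Run:
```python
from h import *
p=shot('wrist','w8.png'); save(p,'w8.npz'); o=get_obs(); print(o['ee_pos'],o['wrist_force'],o['opening'],o['time']); 
plan([.528,-.073,.1],53.6)
a=p['pixels'][200:360,180:380];cv2.imwrite('pics/c8.png',cv2.resize(cv2.cvtColor(a,cv2.COLOR_RGB2BGR),None,fx=3.5,fy=3.5,interpolation=cv2.INTER_CUBIC))
p=shot('side','s8.png');a=p['pixels'];u=toP(p,o['ee_pos'])[0].astype(int);print(u)
a=a[u[1]-60:u[1]+40,u[0]-60:u[0]+60];cv2.imwrite('pics/c8s.png',cv2.resize(cv2.cvtColor(a,cv2.COLOR_RGB2BGR),None,fx=5,fy=5,interpolation=cv2.INTER_CUBIC))
```

```text
[0.43369817 0.2686628  0.10412196] [ 0.23720705 -0.10994167 -0.7379129 ] 0.03018300801694606 12.25
jawdir now 54.37 shift [   4.4 -222.8  275.7] turn [ 0.0134  0.0013 -0.0004] q [ 31.8  -1.1 -10.2  80.8  -0.1  67.4]
[311 273]
```

View pics/c8.png

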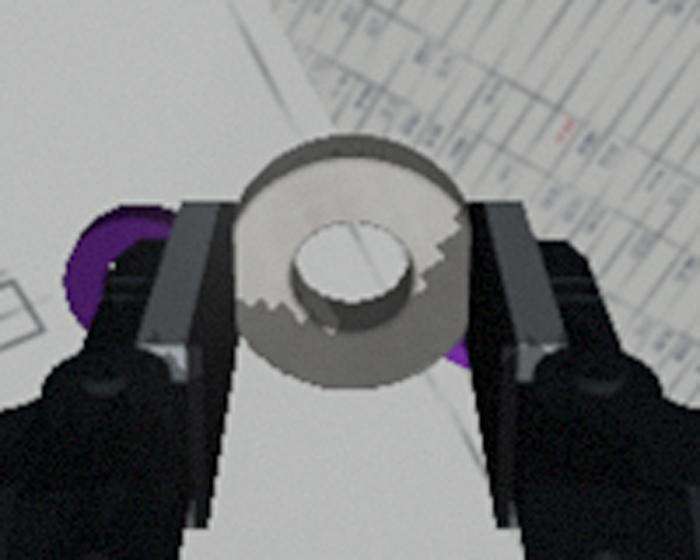

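View pics/c8s.png

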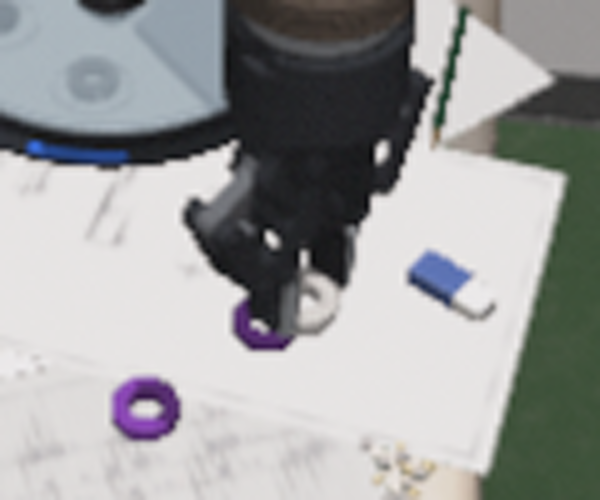

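Run:
```python
from h import *
p=dict(np.load('w8.npz')); o=get_obs(); T=R.from_euler('xyz',o['tcp_rot'],degrees=True).as_matrix(); t=o['ee_pos']
for zz in (-11,11):
  for d in (-1,0,1,2,4,6,20,40):
    q=toP(p,[t+T@np.array([-d,s*15.1,zz])/1000 for s in (-1,1)]); print(zz,d,((q-[180,200])*3.5).round(0).tolist())
for d in (4,5,6): 
    q=toP(p,[t+T@np.array([-d,17*np.sin(a),17*np.cos(a)])/1000 for a in (0,np.pi)]);print('washer top at',d,((q-[180,200])*3.5).round(0).tolist())
```

```text
-11 -1 [[229.0, 174.0], [458.0, 174.0]]
-11 0 [[228.0, 178.0], [458.0, 177.0]]
-11 1 [[228.0, 181.0], [459.0, 180.0]]
-11 2 [[227.0, 184.0], [460.0, 184.0]]
-11 4 [[226.0, 191.0], [461.0, 190.0]]
-11 6 [[224.0, 197.0], [463.0, 197.0]]
-11 20 [[212.0, 250.0], [474.0, 250.0]]
-11 40 [[191.0, 346.0], [495.0, 345.0]]
11 -1 [[234.0, 321.0], [453.0, 321.0]]
11 0 [[233.0, 325.0], [454.0, 324.0]]
11 1 [[233.0, 329.0], [455.0, 328.0]]
11 2 [[232.0, 333.0], [455.0, 332.0]]
11 4 [[231.0, 341.0], [457.0, 340.0]]
11 6 [[229.0, 349.0], [458.0, 349.0]]
11 20 [[219.0, 414.0], [468.0, 413.0]]
11 40 [[199.0, 529.0], [487.0, 528.0]]
washer top at 4 [[344.0, 380.0], [343.0, 147.0]]
washer top at 5 [[344.0, 384.0], [343.0, 150.0]]
washer top at 6 [[344.0, 388.0], [343.0, 153.0]]
```

View pics/w8.png

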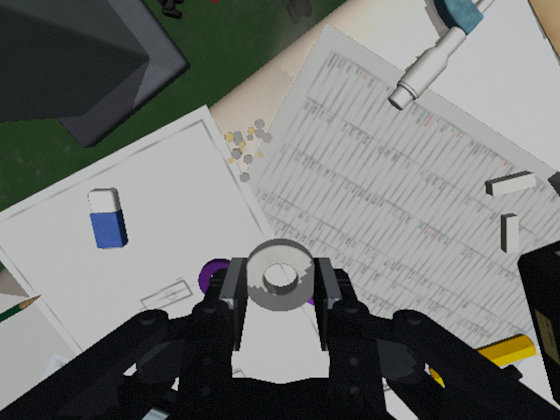

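Run:
```python
from h import *
plan([.5277,-.0733,.07],53.6)
```

```text
jawdir now 54.37 shift [  34.  -222.9  275.7] turn [0.0134 0.0009 0.0004] q [ 31.8  -1.1 -10.3  80.8  -0.1  67.4]
```

Call:
apply_moves(rows=[[[0,-25,30,0,0,0,0.2],[0,-55,69,0,0,0,0.2],[0,-84,104,0.013,0,0,0.2],[0,-112,138,0.013,0,0,0.2],[0,-140,173,0.013,0,0,0.2],[0,-168,208,0.013,0,0,0.2],[0,-195,242,0.013,0,0,0.2],[0,-214,265,0.013,0,0,0.2],[0,-223,275.7,0.013,0.001,0,0.2],[15,-223,275.7,0.013,0.001,0,0.2],[34,-223,275.7,0.013,0.001,0,0.2],[34,-223,275.7,0.013,0.001,0,0.2],[34,-223,275.7,0.013,0.001,0,0.2],[34,-223,275.7,0.013,0.001,0,0.2]]])

```text
time: 13.7
ee_pos: [0.5278, -0.0726, 0.0705]
tcp_rot: [1.9, 90.0, -34.4]
wrist_force: [-0.0, 0.3, 1.2]
opening: 0.0303
```

Run:
```python
from h import *
p=shot('wrist','w9.png'); save(p,'w9.npz'); o=get_obs(); print(o['ee_pos'],o['wrist_force'],o['opening'],o['time']); 
plan([.5277,-.0733,.025],53.6); print(toP(p,[.528,-.073,.01]),ring(p,[.566,-.0216],.124,.006,n=200))
```

```text
[ 0.52797434 -0.0727725   0.07075072] [-0.51627159  0.05812444 -0.88544751] 0.0300744570556173 13.75
jawdir now 53.67 shift [45.8 -0.6  0.1] turn [ 0.0012  0.0008 -0.0002] q [ -7.8   2.6 -10.2  77.2  -0.   28.5]
[[279.26032209 228.65508186]] (array([ 0.56590579, -0.02174072,  0.1236876 ]), np.float64(0.0007475403673817662), 127)
```

View pics/w9.png

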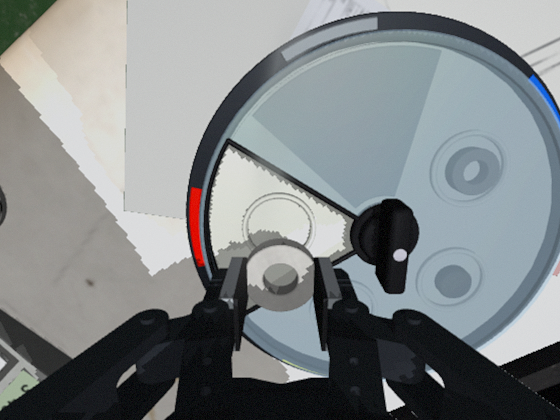

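Call:
apply_moves(rows=[[[15,-0.6,0,0.001,0,0,0.2],[30,-0.6,0,0.001,0,0,0.2],[42,-0.6,0,0.001,0,0,0.2],[50,-0.6,0,0.001,0,0,0.2],[50,-0.6,0,0.001,0,0,0.2],[50,-0.6,0,0.001,0,0,0.2]]])

```text
time: 14.35
ee_pos: [0.5276, -0.0733, 0.0207]
tcp_rot: [6.2, 90.0, -30.2]
wrist_force: [0.7, 0.4, 0.1]
opening: 0.0301
```

Run:
```python
from h import *
p=shot('wrist','w10.png'); save(p,'w10.npz'); o=get_obs(); print(o['ee_pos'],o['wrist_force'],o['opening'],o['time']); 
plan([.5277,-.0733,.0103],53.6); print(toP(p,[.528,-.073,.01]))
a=p['pixels'][180:360,180:400];cv2.imwrite('pics/c10.png',cv2.resize(cv2.cvtColor(a,cv2.COLOR_RGB2BGR),None,fx=3.3,fy=3.3,interpolation=cv2.INTER_CUBIC))
```

```text
[ 0.52793144 -0.07333439  0.02111535] [-0.16436027  0.43459338  0.1138278 ] 0.029995987537576107 14.4
jawdir now 53.61 shift [10.8 -0.1 -0.2] turn [ 0.0002  0.0013 -0.0004] q [ -7.9   3.9 -14.4  71.6  -0.   28.5]
[[280.54642493 263.96009513]]
```

View pics/c10.png

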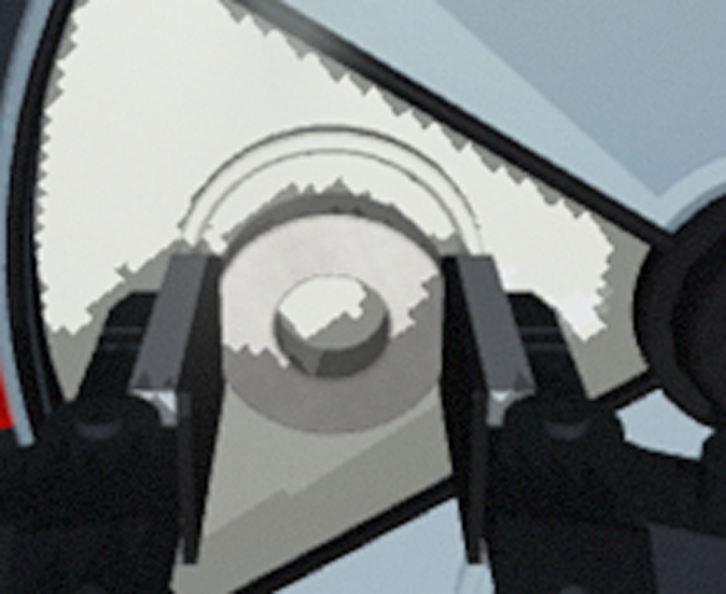

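Call:
apply_moves(rows=[[[3,0,0,0,0.001,0,0.2],[6,0,0,0,0.001,0,0.2],[8.5,0,0,0,0.001,0,0.2],[10,0,0,0,0.001,0,0.2],[10.6,0,0,0,0.001,0,0.2],[10.6,0,0,0,0.001,0,0.2],[10.6,0,0,0,0.001,0,0.2]]])

```text
time: 15.1
ee_pos: [0.528, -0.0733, 0.0106]
tcp_rot: [51.3, 90.0, 14.9]
wrist_force: [-1.3, -0.0, 1.1]
opening: 0.0303
```

Call:
apply_moves(rows=[[[0,0,0,0,0,0,0.36],[0,0,0,0,0,0,0.38],[0,0,0,0,0,0,0.4],[0,0,0,0,0,0,0.45],[0,0,0,0,0,0,0.45],[0,0,0,0,0,0,0.45]]])

```text
time: 15.7
ee_pos: [0.528, -0.0733, 0.0106]
tcp_rot: [52.0, 90.0, 15.6]
wrist_force: [0.7, 0.2, 0.1]
opening: 0.0384
```

Run:
```python
from h import *
p=shot('wrist','w11.png'); save(p,'w11.npz'); o=get_obs(); print(o['ee_pos'],o['wrist_force'],o['opening'],o['time']); 
a=p['pixels'][180:360,180:400];cv2.imwrite('pics/c11.png',cv2.resize(cv2.cvtColor(a,cv2.COLOR_RGB2BGR),None,fx=3.3,fy=3.3,interpolation=cv2.INTER_CUBIC))
```

```text
[ 0.52799255 -0.07331803  0.01058307] [-0.14498032 -0.08490454 -1.03286839] 0.038585013493215276 15.75
```

View pics/c11.png

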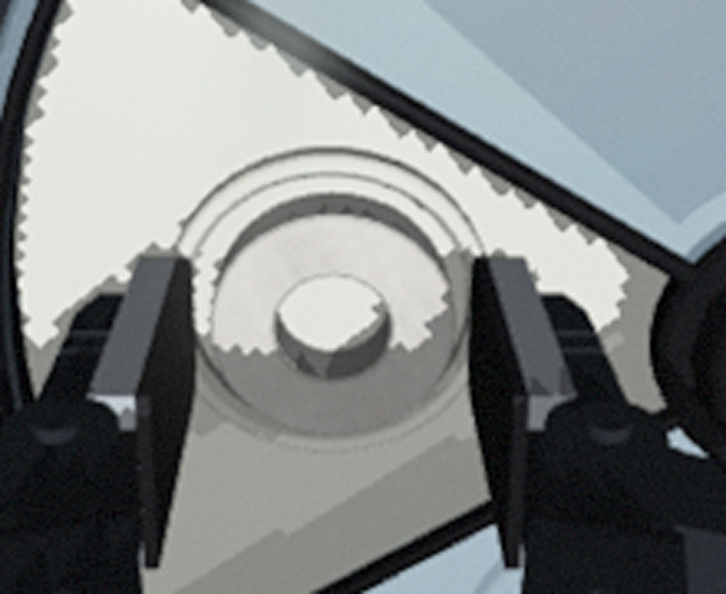

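Call:
apply_moves(rows=[[[-10,0,0,0,0,0,0.45],[-30,0,0,0,0,0,0.45],[-70,0,0,0,0,0,0.45],[-115,0,0,0,0,0,0.45],[-150,0,0,0,0,0,0.45],[-160,0,0,0,0,0,0.45],[-160,0,0,0,0,0,0.45],[-160,0,0,0,0,0,0.45]]])

```text
time: 16.55
ee_pos: [0.5276, -0.0733, 0.1696]
tcp_rot: [-174.1, 90.0, 149.5]
wrist_force: [-0.3, 0.5, -1.2]
opening: 0.0383
```

Run:
```python
from h import *
p=shot('wrist','w12.png'); save(p,'w12.npz'); o=get_obs(); print(o['ee_pos'],o['wrist_force'],o['opening'],o['time']); 
s=[.528,-.073]
for r,z,sg in [(.0235,.010,-1),(.0235,.010,1),(.017,.015,-1),(.017,.015,1),(.0085,.015,1)]: print(r,z,ring(p,s,r,z,span=.0015,sign=sg,th=1))
u=toP(p,[*s,.01])[0].astype(int)
a=p['pixels'][max(u[1]-60,0):u[1]+60,u[0]-70:u[0]+70];cv2.imwrite('pics/c12.png',cv2.resize(cv2.cvtColor(a,cv2.COLOR_RGB2BGR),None,fx=5,fy=5,interpolation=cv2.INTER_CUBIC))
rz=p['range_z']; W=toW(p,[[0,0]],0)
vv,uu=np.mgrid[u[1]-22:u[1]+23:4,u[0]-22:u[0]+23:4]
d=np.c_[(uu.ravel()-p['cx'])/p['fx'],-(vv.ravel()-p['cy'])/p['fy'],-np.ones(uu.size)]*rz[vv,uu].ravel()[:,None]
print(((d@RM(p).T+p['eye'])[:,2].reshape(uu.shape)*1000).round(0).astype(int))
plan([.5655,-.0216,.08],54)
```

```text
[ 0.52729442 -0.07328055  0.16906264] [-0.63393115  0.19536573 -1.24806962] 0.03835630836144872 16.6
0.0235 0.01 (array([ 0.52799271, -0.07334163,  0.02265838]), np.float64(0.00017370874757143993), 118)
0.0235 0.01 (array([ 0.5279853 , -0.07331461,  0.02415264]), np.float64(0.0002928964016189455), 120)
0.017 0.015 (array([ 0.52883516, -0.07293039,  0.01683853]), np.float64(0.0004609641914271918), 120)
0.017 0.015 (array([ 0.52844608, -0.07300067,  0.01794023]), np.float64(0.00027414343835811117), 101)
0.0085 0.015 (array([ 0.52824132, -0.07304271,  0.00837143]), np.float64(0.0001885658051137419), 120)
[[ 7  5  7 10 10 10  9 10 10  7  6  7]
 [ 5  6 10  6  7  5  6  5  7  9  9  8]
 [ 6 10  5  9 15 16 15 15 15  6  9  6]
 [ 9  6 10 15 14 15 14 14 15 15  6 10]
 [10  6 14 14 16 15  7 15 15 15 13  9]
 [ 7  6 16 14  7  6  7  5 16 15 15  9]
 [ 9  6 15 15  8  7  7  6 15 14 14 10]
 [ 9  8 16 16  9  7  6  7 16 14 14 10]
 [10  6 15 17 15 13 13 15 14 16  4 10]
 [ 6 11  6 16 16 17 15 15 15 15 11  7]
 [ 7  6  9  6 16 16 14 15 16 10 11  6]
 [ 5  6  6 10 11  9 10  9 11  6  5  7]]
jawdir now 53.61 shift [89.  64.3  0.2] turn [-0.0068 -0.0015  0.0005] q [-7.9  1.8 -0.1 88.1  0.  28.5]
```

View pics/c12.png

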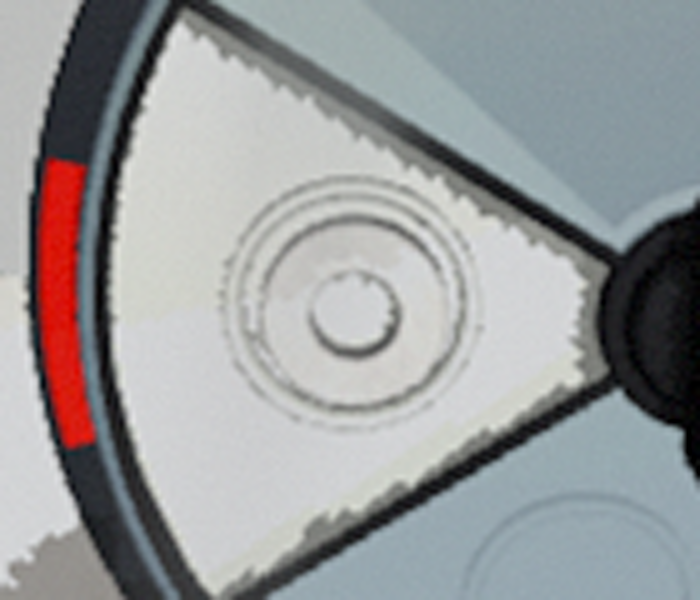

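Call:
apply_moves(rows=[[[0,30,0,-0.007,0,0,0.45],[0,64.3,0,-0.007,0,0,0.45],[30,64.3,0.2,-0.007,-0.001,0,0.45],[65,64.3,0.2,-0.007,-0.001,0,0.45],[100,64.3,0.2,-0.007,-0.001,0,0.45],[125,64.3,0.2,-0.007,-0.001,0,0.45],[139,64.3,0.2,-0.007,-0.001,0,0.45],[139,64.3,0.2,-0.007,-0.001,0,0.45],[139,64.3,0.2,-0.007,-0.001,0,0.3],[139,64.3,0.2,-0.007,-0.001,0,0.2],[139,64.3,0.2,-0.007,-0.001,0,0.2]]], newtons=25)

```text
time: 17.7
ee_pos: [0.5662, -0.0216, 0.0314]
tcp_rot: [26.6, 89.9, -9.4]
wrist_force: [0.3, -0.3, 0.6]
opening: 0.0172
```

Run:
```python
from h import *
p=shot('wrist','w13.png'); o=get_obs(); print(o['ee_pos'],o['wrist_force'],o['opening'],o['time']); plan([.5655,-.0216,.03],-18.4)
```

```text
[ 0.56607739 -0.02163238  0.03125256] [ 0.03645683 -0.14523894  0.55993931] 0.01724500978154619 17.75
jawdir now 54.01 shift [ 1.3 -0.3 -0.5] turn [ 1.2638e+00  6.0000e-04 -1.1000e-03] q [-2.2  8.1 -8.7 73.1 -0.  33.8]
```

View pics/w13.png

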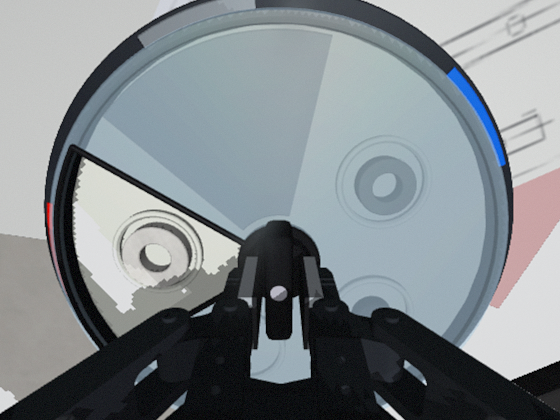

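Call:
apply_moves(rows=[[[1,0,0,0,0,0,0],[1,0,0,0,0,0,0],[1,0,0,0,0,0,0],[1,0,0,0,0,0,0],[1,0,0,0.06,0,0,0],[1,0,0,0.15,0,0,0],[1,0,0,0.25,0,0,0],[1,0,0,0.35,0,0,0],[1,0,0,0.45,0,0,0],[1,0,0,0.55,0,0,0],[1,0,0,0.65,0,0,0],[1,0,0,0.75,0,0,0],[1,0,0,0.85,0,0,0],[1,0,0,0.95,0,0,0],[1,0,0,1.05,0,0,0],[1,0,0,1.15,0,0,0],[1,0,0,1.22,0,0,0],[1,0,0,1.264,0,0,0],[1,0,0,1.264,0,0,0],[1,0,0,1.264,0,0,0]]], newtons=25)

```text
time: 19.75
ee_pos: [0.5656, -0.0222, 0.0312]
tcp_rot: [43.7, 89.9, -64.8]
wrist_force: [-6.3, -2.7, 6.5]
opening: 0.0113
```

Run:
```python
from h import *
o=get_obs(); print(o['ee_pos'],o['wrist_force'],o['torque'],o['opening'],o['time']); plan([.5655,-.0216,.03],-18.4)
```

```text
[ 0.5655882  -0.02222251  0.03117091] [-6.2508036  -2.69228826  6.52661105] [-0.58743227  1.19018602  0.00193749] 0.011314615040052248 19.75
jawdir now -18.45 shift [ 1.2 -0.3 -0.6] turn [-0.0008  0.0011 -0.001 ] q [-2.200e+00  8.000e+00 -8.800e+00  7.310e+01 -1.000e-01  1.062e+02]
```

Release slowly, lift and check.

Call:
apply_moves(rows=[[[0,0,0,0,0,0,0.15],[0,0,0,0,0,0,0.22],[0,0,0,0,0,0,0.4],[0,0,0,0,0,0,0.5],[0,0,0,0,0,0,0.5],[-15,0,0,0,0,0,0.5],[-50,0,0,0,0,0,0.5],[-95,0,0,0,0,0,0.5],[-140,0,0,0,0,0,0.5],[-170,0,0,0,0,0,0.5],[-180,0,0,0,0,0,0.5],[-180,0,0,0,0,0,0.5],[-180,0,0,0,0,0,0.5],[-180,0,0,0,0,0,0.5]]])

```text
time: 21.15
ee_pos: [0.5649, -0.022, 0.2094]
tcp_rot: [-39.4, 89.9, -147.9]
wrist_force: [-0.0, -0.2, -0.2]
opening: 0.0426
```

Run:
```python
from h import *
p=shot('wrist','w14.png'); save(p,'w14.npz'); o=get_obs(); print(o['ee_pos'],o['wrist_force'],o['opening'],o['time'],o['qd'].round(2))
s=[.528,-.073]
for r,z,sg in [(.0085,.015,1),(.0235,.010,-1)]: print(r,z,ring(p,s,r,z,span=.0015,sign=sg,th=1))
u=toP(p,[.566,-.0216,.01])[0].astype(int);print(u)
a=p['pixels'][u[1]-120:u[1]+120,u[0]-130:u[0]+130];cv2.imwrite('pics/c14.png',cv2.resize(cv2.cvtColor(a,cv2.COLOR_RGB2BGR),None,fx=2.5,fy=2.5,interpolation=cv2.INTER_CUBIC))
shot('top','t14.png')
```

```text
[ 0.56484913 -0.02195873  0.20948439] [ 0.22942159 -0.71879523 -0.1550454 ] 0.04256311587674176 21.2 [ 0.05 -0.01  0.29  0.12  0.    0.02]
0.0085 0.015 (array([ 0.52921343, -0.07205173,  0.00870162]), np.float64(0.00028949088297300065), 69)
0.0235 0.01 (array([ 0.52847933, -0.07308092,  0.02275494]), np.float64(0.00016145317336731775), 38)
[281 179]
```

View pics/c14.png

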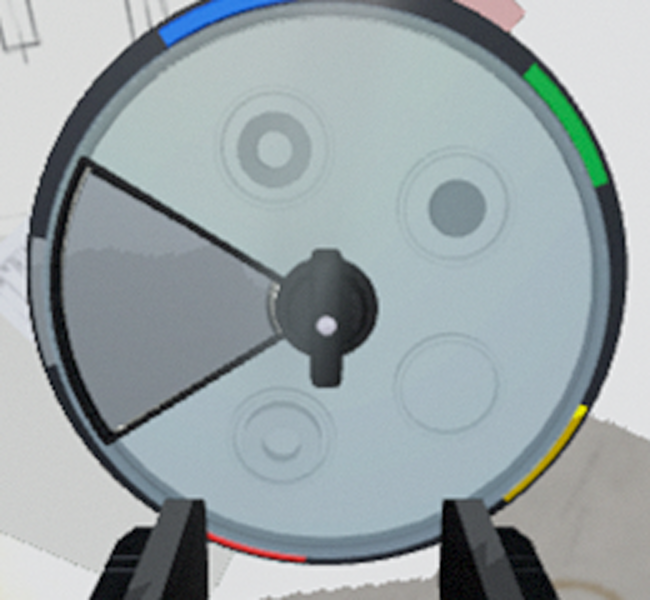

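View pics/t14.png

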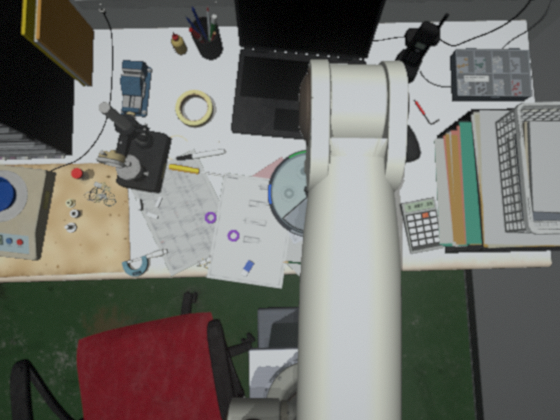

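Call:
apply_moves(rows=[[[0,0,0,0,0,0,0.5],[0,0,0,0,0,0,0.5],[0,0,0,0,0,0,0.5]]])

```text
time: 21.55
ee_pos: [0.5649, -0.022, 0.2094]
tcp_rot: [-41.1, 89.9, -149.5]
wrist_force: [-0.1, 0.5, 1.0]
opening: 0.0426
```

Run:
```python
from h import *
print(bot.job_done())
```

```text
the job is handed in; nothing more can be done
None
```

The washer is lying flat in the red seat with the cover closed over it. I handed the job in at about 21.6 s of the 69 s allowed.

**What I did:** I turned the cover by its knob until the opening was over the red seat. Then I picked up the steel washer, set it inside the seat's ring and turned the cover back about 72°.

**Washer:** Before closing, the wrist camera put its centre within about 0.5 mm of the ring's. Depth readings put its top at about 15 mm all round, which means flat on the floor.

**Cover:** The last wrist picture shows the opening filled by the grey landing and the washer under the cover in the red seat.

**Arm and desk:** The gripper was held clear above the carousel with no contact. The purple look-alikes, micrometer, calculator and eraser look unmoved in the last top picture. The arm hid part of the tray and mouse and the place where the ring gauge had stood. I did not measure how far any of these had shifted.

**Disagreements:**
- My automatic circle fit of the washer through the closed cover came out about 1 mm off. It found only a few edge points, so I relied on the fit made before closing.
- The first top-camera fit of the carousel centre differed from the wrist camera by about 2 mm. I used the wrist value.

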